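# Drift the mixer's anchor strap into line and drop in its bolt

## Task

The steel anchor strap of the vortex mixer hangs on one bolt, and the nut bar in the slot under its free hole has slipped several millimetres to one side or the other. Take the tapered drift from the tool rack, feel with its tip for the bar's hole and press it gently through both until its collar rests on the strap, so that the holes come into line; move the strap with the drift alone, not with the gripper. Then hang the drift back in the place it came from, put the bolt with the knurled head through both holes until its collar lies on the strap, and let go, leaving everything else where it is.

Things in the scene. Friction and masses are not known exactly. Their poses are not given: they have to be found in the camera images.
- block: Fixed aluminium block, 72 mm (x) by 306 mm (y) by 36 mm high; on its +y end the white vortex mixer (130 x 95 mm, top 122 mm above the bench, near face 174 mm from the origin). Origin on the bench under the middle of a 33 mm wide slot that crosses the block along x; the block ends 36 mm from it on the -y side. Place and yaw (up to 0.35 rad) vary; it does not move.
- strap: Flat steel strap, 44 x 176 x 8 mm, 0.5 mm over the block's top, so its top is 44.5 mm above the bench. Origin at its underside on its fitted dark pivot bolt, 130 mm along the block (+y) from the slot. It turns about that upright axis with stiff friction (5 to 6 N at its hole moves it), stays where it is left and cannot lift; free to swing 11 mm either way.
- strap_hole (a point): Centre of the mouth of the strap's free 15 mm hole, on its top face, 130 mm from the pivot, over the middle of the slot at the start. Below it in the slot a dark steel nut bar (54 x 31 x 14 mm, top level with the block's, clamped fast) has its own 15 mm hole 5.5 to 7.5 mm out of line, across the block along +x or -x: which side varies and is not measured. Deep free space under the bar.
- drift_grip (a point): Tapered drift, steel, about 0.12 kg, hanging upright in the rack by its collar: middle of its round handle (16 mm wide, 48 mm long, the longest in the rack), z axis up the tool. Collar 26 mm wide, 4 mm thick; below it a 14 mm shank 12 mm long, then a cone 24 mm long down to a 4 mm blunt tip. Pressing it home takes 5 to 12 N; the collar meets the strap hard.
- drift_seat (a point): Centre of the underside of the drift's collar, 28 mm below drift_grip and 36 mm above the tip; level with the rack's top in the rack, on the strap's top when home. Keep what the drift presses on strap or nut bar below 45 N, knocks included: bring the collar down slowly, about 10 mm/s.
- bolt_grip (a point): Bolt, steel, 0.11 kg, hanging upright in the rack by its collar: middle of its knurled head (dark ribs, 21 mm wide, 23 over the ribs, 34 mm high). Collar below it 26 mm wide, 4 mm thick; plain shank 12.5 mm wide, 29 mm long, no thread, its last 3 mm narrowing to 10.4 mm.
- bolt_seat (a point): Centre of the underside of the bolt's collar, 21 mm below bolt_grip; level with the rack's top in the rack. Keep what the bolt presses on strap or nut bar below 45 N, knocks included: bring the collar down slowly, about 10 mm/s.
- rack: Fixed white open rack, 60 mm (x) by 240 mm (y), top face 52 mm above the bench, four 19 mm holes along its y axis at -87, -29, 29 and 87 mm from its middle, 10 mm deep, free space below; origin on the bench under its middle. Drift, bolt, punch and stub hang in it by their collars, in any order.
- punch_grip (a point): Bystander in the rack: straight parallel punch, 10 mm shank; middle of its 16 mm wide, 34 mm long smooth handle, 21 mm above the rack's top.
- stub_grip (a point): Bystander in the rack: short stub bolt, smooth round head 30 mm wide, 18 mm high, shank 16 mm (too thick for the holes); middle of the head, 9 mm above the rack's top.
- reagent: Bystander: clear bottle, 52 mm wide, 105 mm high, origin at its underside.
- beaker: Bystander: glass beaker, 60 mm wide, 65 mm high, origin at its underside.
- tipbox: Bystander: blue box, 85 x 120 x 50 mm high, origin at its underside.
- tape: Bystander: roll of tape lying flat, 64 mm wide, 18 mm high, origin at its underside.
- timer: Bystander: white timer, 60 x 60 x 22 mm, origin at its underside.
There are look-alikes about, which are no part of the job. What is shaped like the part that bears drift_grip but green or pink is not meant.

How it is judged:
On the way, in this order (a step that is already met when the one before it is completed fails the run):
1. the drift is fully in: its collar on the strap, upright, the strap swung over to the nut bar's hole (horizontal distance between drift_seat and strap_hole below 0.004 m and z of drift_seat in the frame of strap_hole between -0.003 and 0.003 m and angle between drift_seat's own z axis and vertical below 0.12 rad and distance of strap_hole from where it was at the start of the episode above 0.003 m), for 0.2 s.
2. the drift hangs back in the rack place it came from (distance of drift_seat from where it was at the start of the episode below 0.008 m and angle between drift_seat's own z axis and vertical below 0.15 rad), for 0.1 s.
3. the bolt is through both holes, its collar on the strap (horizontal distance between bolt_seat and strap_hole below 0.004 m and z of bolt_seat in the frame of strap_hole between -0.003 and 0.003 m and angle between bolt_seat's own z axis and vertical below 0.12 rad), for 0.1 s.
At the end, for the whole second after the job is handed in: Bolt upright (0.12 rad) through strap and nut bar, collar within 3 mm of the strap's top and 4 mm of its hole's axis; strap hole at least 3 mm from its first place; drift hanging in its own rack place (8 mm, 0.15 rad); both released and at rest (all of step 2 and all of step 3 and distance of strap_hole from where it was at the start of the episode above 0.003 m and linear speed of each of bolt, drift below 0.02 m/s); the robot touches nothing.
It fails at once if the drift presses on the strap or the nut bar with more than 45 N (contact force between drift and strap above 45 N or contact force between drift and nutbar above 45 N).
It fails at once if the bolt presses on the strap or the nut bar with more than 45 N (contact force between bolt and strap above 45 N or contact force between bolt and nutbar above 45 N).
It fails at once if the gripper or arm pushes the strap (more than 4 N) (contact force between any of the fingers, the arm and strap above 4 N).
It fails at once if a bystander is disturbed (moved more than 25 mm) (distance of any of punch_grip, stub_grip, reagent, beaker, tipbox, tape, timer from where it was at the start of the episode above 0.025 m).
It also fails if it takes over 67 s, if anything falls off the work surface, if the arm or the gripper's body presses on something with over 40 N, if the wrist force passes 120 N, or if a joint passes its speed limit or range.

## Robot

A 6-joint arm with a two-finger parallel gripper is mounted at the origin on the work surface. World frame = base frame: x ahead of the robot, y to its left, z up, the work surface at z = 0. Lengths are in m, angles in rad, forces in N, time in s.
With the tool pointing down it reaches from about 0.35 to 0.875 m from the base axis. Payload 15.5 kg.
Tool frame: the origin (TCP) lies at the very end of the fingers, on their centre line; the grasp point (between the pads) lies 19 mm behind it; z points along the fingers, y is the line along which they close (so a half turn about z gives the same grasp; the last joint's range is limited). The gripper opens to 85 mm and grips with 20 to 120 N. Pads are 22 mm wide; open, the fingers measure 114 mm over their backs; the gripper's body (76 mm by 85 mm) begins 54 mm behind the grasp point. The pads swing forward as they close: fully open they stand 13 mm farther back than shut.
Start: joints at [1.089, 0.494, 1.345, -0, 1.302, -0.096], TCP at [0.235, 0.579, 0.231] pointing down, gripper open.
Joint ranges: [-2.91, 2.91], [-0.82, 2.16], [0.22, 2.67], [-1.22, 4.37], [0.12, 2.79], [-3.08, 3.08]. Speed limits (rad/s): [1.89, 1.89, 2.57, 3.01, 3.01, 3.01].

## Interface

Orientations are given as a unit quaternion [w, x, y, z].
In Python, from cell import * gives the robot as it stands. The module is installed in compiled form; this text tells all that it offers.
- The arm moves only by the tool arm_command, never from a script. Its argument "steps" is a list of rows, each a list of 3 entries, a list of its own where there are three numbers: the closure, from 0 (fully open) to 1 (shut), then the shift along the tool's x, y, z in mm, then the turn, a rotation vector about the tool's x, y, z in degrees. A call has exactly 10 rows; each row shifts and turns the commanded pose from where the row before left it, along the tool's axes as they then stand; what a row does not reach is not made up. A row lasts 1/12 s, in which the tool goes at most 41.7 mm and 7.16 degrees, less where a joint would pass 70% of its speed; a pose out of reach is approached as far as the arm can. A call with a gripper value outside its range is refused whole. The fingers move at their own pace and stop on an object; "squeeze" is the grip in N (left out, the last holds). Time passes only in rows, so rows that do not move let the fingers close, or fill a call up. It gives the time, the measured TCP pose, the force, the opening and the grip force at its end, in the units of the state.
- get_obs(): the state, without advancing time (a new reading comes with each control period).
- read_camera(name): name is "scene" or "top" or "wrist"; returns a dict with "image" (384x512x3 uint8, red, green, blue), "mtx" (3x3 intrinsics, pixels), "k1" (the pictures are not rectified: a ray, as slopes to the right and down, at radius r is drawn at 1 + k1 r^2 times it, then the intrinsics apply), "R" (3x3) and "t" (3): a world point X has camera coordinates R X + t. Camera axes: x right, y down, z forward; pixel columns grow to the right and rows downward; lengths in m; the calibration is good to about 2 mm. A picture is of the moment at which its call begins. There is no depth.
- close_job(): hands the job in; it is judged then, once.
The state is a dict: "clock": time; "qpos": joint angles; "qvel": joint speeds; "joint_efforts": joint torques, N m; "eef_pos": TCP position; "eef_rot": TCP orientation; "ft_force": force on the tool from outside, world axes, zero at the start; "moment": the same for the moment, N m; "finger_gap": finger opening in m; "gripper_force": force on a finger pad.
Only numpy, scipy, OpenCV 4.12 (cv2) and the standard library are available. Lean on these libraries where they do the work, as an engineer would, in place of code of your own. Each camera call takes 0.05 s, during which the arm holds its last target. There are 200 camera calls.

## Working session

There is one attempt and no reset: what is moved stays moved. The work goes in short steps, Python scripts to look and compute and a tool call to move; the robot and the scene stay as the last step left them, time stands still between calls to the robot, and variables do not carry over. Pictures are saved under pics/ and viewed, at most 11 in all, crops included, and the job is handed in when it is done.

Besides the shell and the picture viewer there is one more tool, called after "Call:" by a JSON object that holds its "name" and its "arguments", one argument or row to a line. arm_command: Moves the arm, as the interface text tells. Its arguments: {"type":"object","properties":{"steps":{"type":"array"},"squeeze":{"type":"number"}},"required":["steps"]}

```bash
mkdir -p pics; cat > h.py <<'E'
from cell import *
import numpy as np, cv2
from scipy.spatial.transform import Rotation as Ro
def snap(n,f=None):
    c=read_camera(n)
    if f: cv2.imwrite('pics/'+f+'.png',c['image'][:,:,::-1])
    return c
def und(c,u,v):
    K=np.array(c['mtx']); x=(u-K[0,2])/K[0,0]; y=(v-K[1,2])/K[1,1]
    rd=np.hypot(x,y); r=rd
    for _ in range(20): r=rd/(1+c['k1']*r*r)
    s=r/rd if rd>0 else 1
    return np.array([x*s,y*s,1])
def ray(c,u,v):
    R=np.array(c['R']);t=np.array(c['t']); return -R.T@t, R.T@und(c,u,v)
def px2w(c,u,v,z):
    o,d=ray(c,u,v); return o+d*(z-o[2])/d[2]
def w2px(c,X):
    p=np.array(c['R'])@np.array(X)+np.array(c['t']); a=p[:2]/p[2]; a=a*(1+c['k1']*(a@a))
    K=np.array(c['mtx']); return K[0,0]*a[0]+K[0,2],K[1,1]*a[1]+K[1,2]
E
python3 - <<'E'
from h import *
import pickle
a=snap('top');b=snap('scene');w=snap('wrist')
pickle.dump((a,b,w),open('c0.pkl','wb'))
for n,c in zip('top scene wrist'.split(),(a,b,w)):
    print(n,np.array(c['mtx']).round(1).tolist(),c['k1'],np.array(c['R']).round(3).tolist(),(-np.array(c['R']).T@np.array(c['t'])).round(3))
    im=cv2.resize(c['image'][:,:,::-1],(800,600),interpolation=cv2.INTER_CUBIC); cv2.imwrite('pics/%s0.png'%n,im)
print(get_obs())
E
```

```text
top [[412.1, 0.0, 255.4], [0.0, 412.1, 194.6], [0.0, 0.0, 1.0]] -0.10304874717359283 [[-0.012, -1.0, -0.022], [-0.992, 0.015, -0.122], [0.122, 0.02, -0.992]] [ 0.445 -0.028  0.963]
scene [[374.2, 0.0, 254.9], [0.0, 374.2, 192.4], [0.0, 0.0, 1.0]] -0.062371500277878876 [[0.093, 0.996, 0.015], [0.698, -0.055, -0.714], [-0.71, 0.077, -0.7]] [ 1.099 -0.066  0.633]
wrist [[312.7, 0.0, 259.9], [0.0, 312.7, 195.6], [0.0, 0.0, 1.0]] -0.025536559166274453 [[0.377, 0.926, -0.0], [0.878, -0.357, 0.32], [0.296, -0.121, -0.947]] [0.159 0.61  0.374]
{'clock': 0.15, 'qpos': array([ 1.08949233e+00,  4.94052693e-01,  1.34597731e+00, -6.69419005e-05,
        1.30249630e+00, -9.55022784e-02]), 'qvel': array([ 0.0003092 , -0.00245658, -0.00138623, -0.00050087, -0.00144126,
        0.00096354]), 'joint_efforts': array([ 2.34300082e-03, -8.82539606e+01, -3.84065866e+01, -1.35313934e-05,
        7.12396941e-03, -6.10343955e-05]), 'eef_pos': array([0.23508034, 0.5788101 , 0.23083351]), 'eef_rot': array([-1.01838627e-04,  1.91698009e-01,  9.81453847e-01, -4.56723032e-04]), 'ft_force': array([ 0.90388148,  0.53820678, -0.13698976]), 'moment': array([ 0.03284779, -0.05255779,  0.0069406 ]), 'gripper_force': 0.0, 'finger_gap': 0.08513810778453232}
```

View pics/top0.png

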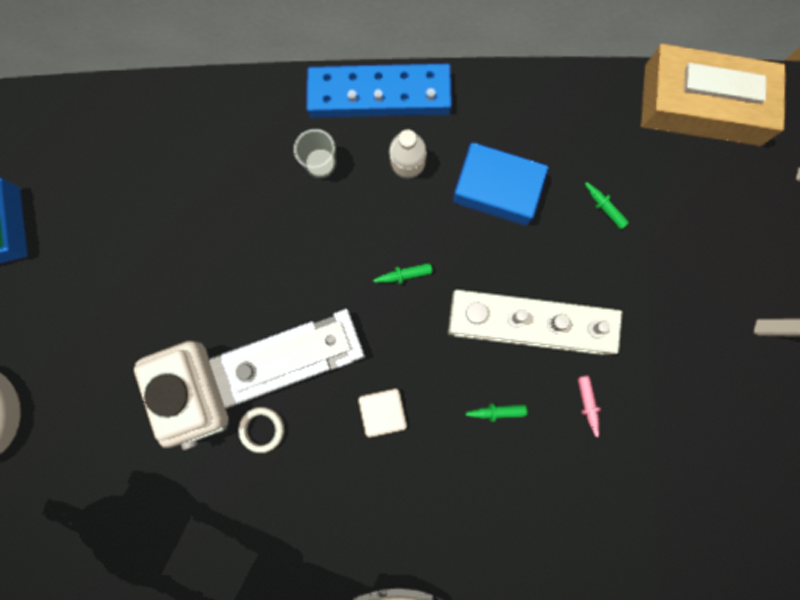

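View pics/scene0.png

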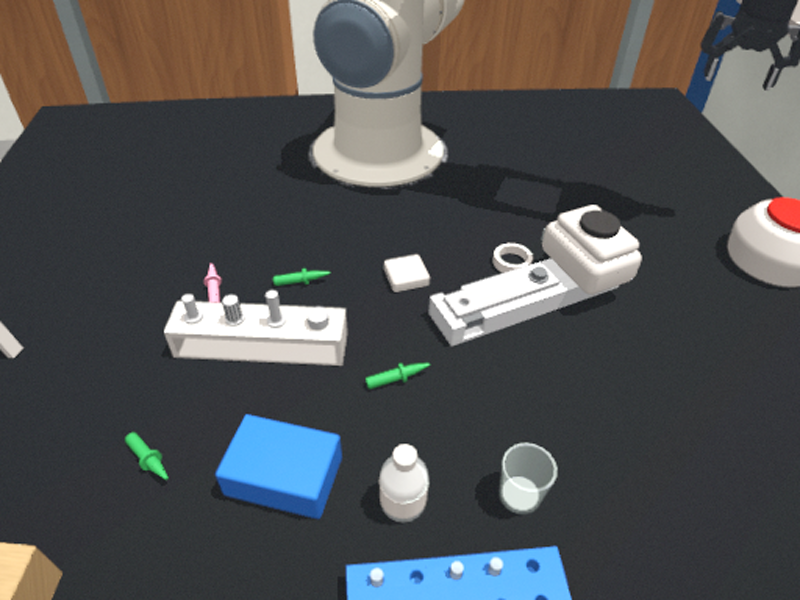

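Top view: rack at about (455–622, 291–353), holding from the left the stub (477,313), drift (521,317), ribbed bolt (562,322) and punch (601,327). The strap hole is at (330,340) and the pivot at (246,371). The scene view agrees: the tall handle at (272,305) is the drift.

```bash
python3 - <<'E'
from h import *
import pickle
a,b,w=pickle.load(open('c0.pkl','rb'))
s=.64
def P(c,u,v,z): return px2w(c,u*s,v*s,z).round(4)
for n,u,v,z in [('rc1',455,291,.052),('rc2',622,310,.052),('rc3',617,353,.052),('rc4',449,336,.052),('stub',477,313,.07),('drift',521,317,.104),('bolt',562,322,.09),('punch',601,327,.09),('hole',330,340,.0445),('pivot',246,371,.05)]:
    print(n,P(a,u,v,z))
for n,u,v,z in [('s_hole',464,301,.0445),('s_drift',273,292,.104),('s_bolt',232,299,.09),('s_punch',187,297,.09),('s_stub',318,314,.07)]: print(n,P(b,u,v,z))
# crops
big=lambda im,x0,y0,x1,y1,k:cv2.resize(im[y0:y1,x0:x1,::-1],None,fx=k,fy=k,interpolation=cv2.INTER_CUBIC)
A=big(a['image'],130,175,410,290,2.85); B=big(b['image'],90,120,420,240,2.42)
cv2.imwrite('pics/cr0.png',np.vstack([A[:,:798],B[:,:798]])[:600])
print(A.shape)
E
```

```text
rc1 [ 0.575  -0.0894  0.052 ]
rc2 [ 0.544  -0.3284  0.052 ]
rc3 [ 0.4827 -0.318   0.052 ]
rc4 [ 0.5107 -0.0794  0.052 ]
stub [ 0.541  -0.1181  0.07  ]
drift [ 0.531  -0.1736  0.104 ]
bolt [ 0.5247 -0.2319  0.09  ]
punch [ 0.517  -0.2854  0.09  ]
hole [0.5079 0.0905 0.0445]
pivot [0.4646 0.2106 0.05  ]
s_hole [0.51   0.093  0.0445]
s_drift [ 0.5331 -0.1701  0.104 ]
s_bolt [ 0.5275 -0.2266  0.09  ]
s_punch [ 0.5189 -0.2874  0.09  ]
s_stub [ 0.5447 -0.1141  0.07  ]
(328, 798, 3)
```

View pics/cr0.png

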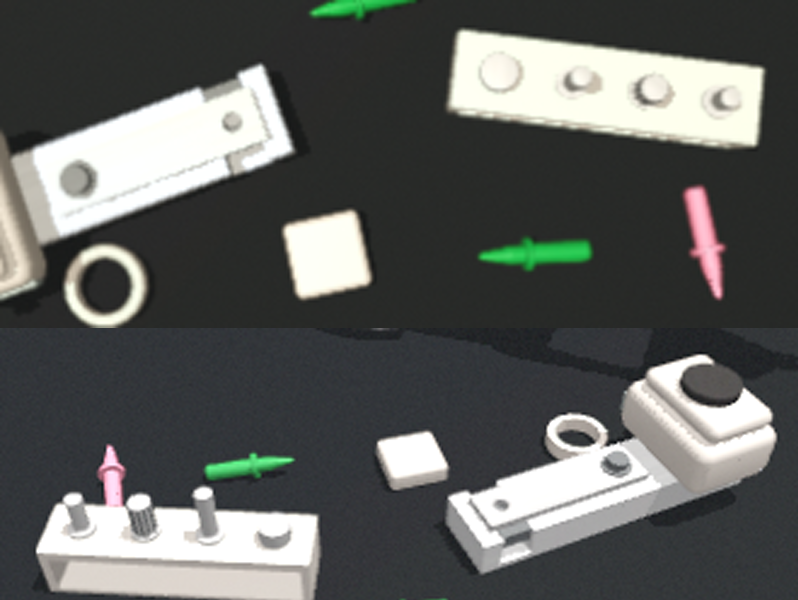

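The crop confirms the layout. Next I fly over the strap to look closely on the way.

```bash
cat >> h.py <<'E'
def plan(tgt,yaw=None,n=10,g=0,pose=None):
    """rows in tool axes to bring TCP to tgt, tool y axis at world angle yaw (deg), z down"""
    o=get_obs(); p=np.array(o['eef_pos']) if pose is None else np.array(pose[0]); q=np.array(o['eef_rot'])
    R0=Ro.from_quat(q[[1,2,3,0]]) if pose is None else pose[1]
    if yaw is None: y=R0.as_matrix()[:,1]; yaw=np.degrees(np.arctan2(y[1],y[0]))
    c,s=np.cos(np.radians(yaw)),np.sin(np.radians(yaw))
    R1=Ro.from_matrix(np.array([[-s,c,0],[c,s,0],[0,0,-1]]).T @ np.eye(3)) if False else Ro.from_matrix(np.column_stack([[-s,c,0],[c,s,0],[0,0,-1]]))
    dv=np.degrees((R0.inv()*R1).as_rotvec())/n
    R=R0; tgt=np.array(tgt); rows=[]
    for k in range(n):
        d=R.inv().apply((tgt-p)/(n-k)*1000).round(1); dd=dv.round(2)
        rows.append([g,d.tolist(),dd.tolist()]); p=p+R.apply(d)/1000; R=R*Ro.from_rotvec(np.radians(dd))
    print(rows); return p,R
E
python3 - <<'E'
from h import *
plan([.50,.08,.20],-8,20)
E
```

```text
[[0, [-21.7, -18.1, 1.6], [-0.0, 0.0, 3.79]], [0, [-22.8, -16.7, 1.6], [-0.0, 0.0, 3.79]], [0, [-23.9, -15.1, 1.6], [-0.0, 0.0, 3.79]], [0, [-24.8, -13.5, 1.6], [-0.0, 0.0, 3.79]], [0, [-25.6, -11.8, 1.5], [-0.0, 0.0, 3.79]], [0, [-26.4, -10.1, 1.6], [-0.0, 0.0, 3.79]], [0, [-27.0, -8.3, 1.5], [-0.0, 0.0, 3.79]], [0, [-27.5, -6.5, 1.6], [-0.0, 0.0, 3.79]], [0, [-27.8, -4.7, 1.5], [-0.0, 0.0, 3.79]], [0, [-28.1, -2.9, 1.6], [-0.0, 0.0, 3.79]], [0, [-28.2, -1.0, 1.5], [-0.0, 0.0, 3.79]], [0, [-28.2, 0.9, 1.6], [-0.0, 0.0, 3.79]], [0, [-28.1, 2.7, 1.5], [-0.0, 0.0, 3.79]], [0, [-27.9, 4.6, 1.6], [-0.0, 0.0, 3.79]], [0, [-27.5, 6.4, 1.5], [-0.0, 0.0, 3.79]], [0, [-27.0, 8.2, 1.6], [-0.0, 0.0, 3.79]], [0, [-26.4, 10.0, 1.5], [-0.0, 0.0, 3.79]], [0, [-25.7, 11.7, 1.6], [-0.0, 0.0, 3.79]], [0, [-24.9, 13.4, 1.5], [-0.0, 0.0, 3.79]], [0, [-23.9, 14.9, 1.6], [-0.0, 0.0, 3.79]]]
```

Call:
{"name": "arm_command", "arguments": {
  "steps": [
    [0, [-22, -18, 2], [0, 0, 3.8]],
    [0, [-23, -17, 2], [0, 0, 3.8]],
    [0, [-24, -15, 2], [0, 0, 3.8]],
    [0, [-25, -13, 1], [0, 0, 3.8]],
    [0, [-26, -12, 1], [0, 0, 3.8]],
    [0, [-26, -10, 2], [0, 0, 3.8]],
    [0, [-27, -8, 1], [0, 0, 3.8]],
    [0, [-27, -6, 2], [0, 0, 3.8]],
    [0, [-28, -5, 1], [0, 0, 3.8]],
    [0, [-28, -3, 2], [0, 0, 3.8]]
  ],
  "squeeze": 60
}}

```text
clock: 0.98
eef_pos: [0.3688, 0.3288, 0.2152]
eef_rot: [-0.0, 0.502, 0.865, 0.0]
ft_force: [1.2, 0.2, 0.6]
finger_gap: 0.0852
gripper_force: 0.0
```

Call:
{"name": "arm_command", "arguments": {
  "steps": [
    [0, [-28, -1, 2], [0, 0, 3.8]],
    [0, [-28, 1, 2], [0, 0, 3.8]],
    [0, [-28, 3, 1], [0, 0, 3.8]],
    [0, [-28, 5, 2], [0, 0, 3.8]],
    [0, [-27, 6, 1], [0, 0, 3.8]],
    [0, [-27, 8, 2], [0, 0, 3.8]],
    [0, [-26, 10, 1], [0, 0, 3.8]],
    [0, [-26, 12, 2], [0, 0, 3.8]],
    [0, [-25, 13, 1], [0, 0, 3.8]],
    [0, [-24, 15, 2], [0, 0, 3.8]]
  ]
}}

```text
clock: 1.82
eef_pos: [0.5003, 0.0799, 0.1992]
eef_rot: [-0.0, 0.756, 0.654, -0.0]
ft_force: [-0.0, 0.7, -0.2]
finger_gap: 0.0852
gripper_force: 0.0
```

```bash
python3 - <<'E'
from h import *
import pickle
c=snap('wrist'); pickle.dump(c,open('c1.pkl','wb'))
cv2.imwrite('pics/w1.png',cv2.resize(c['image'][:,:,::-1],(800,600),interpolation=cv2.INTER_CUBIC))
o=get_obs();print(o['clock'],o['eef_pos'],o['eef_rot'],o['qpos']); print(w2px(c,[.508,.091,.0445]),w2px(c,[.532,-.174,.104]))
E
```

```text
1.8667 [0.50277585 0.07644063 0.19895101] [9.61585513e-04 7.58575367e-01 6.51584596e-01 5.02633412e-05] [ 3.43714191e-02  3.68840370e-01  1.67128933e+00 -1.61364871e-03
  1.10018278e+00  1.86554759e-01]
(np.float64(266.2814328384814), np.float64(166.92966032523526)) (np.float64(323.6748854149307), np.float64(415.6847362301229))
```

View pics/w1.png

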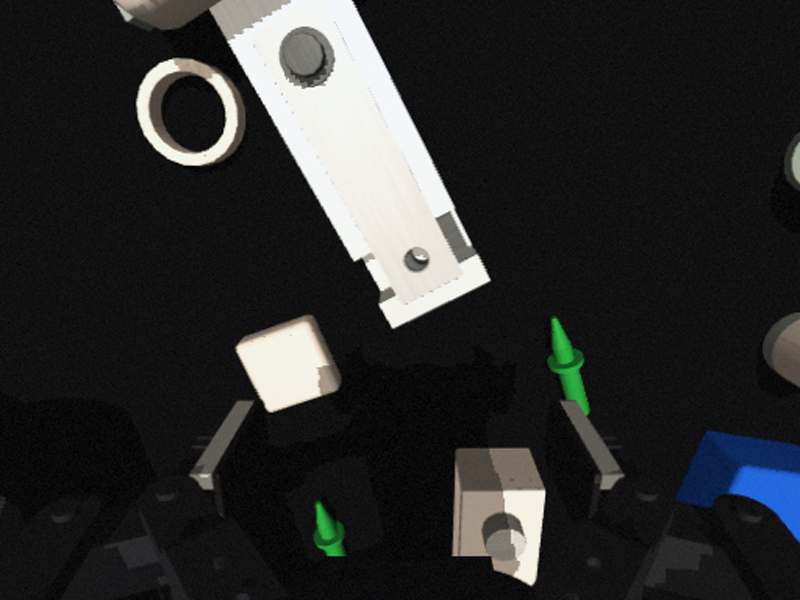

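Strap hole at (417,259), pivot at (306,55); a bright crescent shows in the hole's upper right. I zoom in on it to judge the bar's side.

```bash
python3 - <<'E'
from h import *
import pickle
c=pickle.load(open('c1.pkl','rb'))
im=c['image'][120:215,220:325,::-1]
cv2.imwrite('pics/w1c.png',cv2.resize(im,None,fx=6,fy=6,interpolation=cv2.INTER_NEAREST))
print(px2w(c,417*s if 0 else 417*.64,259*.64,.0445),px2w(c,306*.64,57*.64,.05))
E
```

```text
[0.50873852 0.09207041 0.0445    ] [0.46473717 0.21324807 0.05      ]
```

View pics/w1c.png

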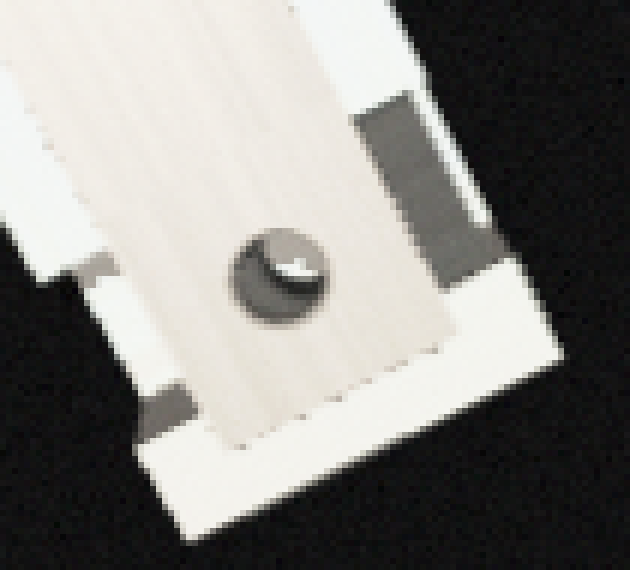

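The bar sticks out on the right (block +x) and shows white floor on the left, and the hole shows dark bar at the lower left. So the bar's hole lies toward block +x. Next I move above the drift.

```bash
python3 - <<'E'
from h import *
plan([.532,-.172,.17],-8,10)
E
```

```text
[[0, [-24.1, 6.6, 2.9], [0.01, 0.01, -0.07]], [0, [-24.1, 6.6, 2.9], [0.01, 0.01, -0.07]], [0, [-24.1, 6.6, 2.9], [0.01, 0.01, -0.07]], [0, [-24.2, 6.5, 2.9], [0.01, 0.01, -0.07]], [0, [-24.2, 6.5, 2.9], [0.01, 0.01, -0.07]], [0, [-24.2, 6.5, 2.9], [0.01, 0.01, -0.07]], [0, [-24.1, 6.5, 2.9], [0.01, 0.01, -0.07]], [0, [-24.2, 6.4, 2.9], [0.01, 0.01, -0.07]], [0, [-24.2, 6.4, 3.0], [0.01, 0.01, -0.07]], [0, [-24.1, 6.4, 2.9], [0.01, 0.01, -0.07]]]
```

Call:
{"name": "arm_command", "arguments": {
  "steps": [
    [0, [-27, 7, 3], [0, 0, 0]],
    [0, [-27, 7, 3], [0, 0, 0]],
    [0, [-27, 7, 3], [0, 0, 0]],
    [0, [-27, 7, 3], [0, 0, 0]],
    [0, [-27, 7, 3], [0, 0, 0]],
    [0, [-27, 7, 3], [0, 0, 0]],
    [0, [-27, 7, 4], [0, 0, 0]],
    [0, [-27, 8, 4], [0, 0, 0]],
    [0, [-27, 8, 3], [0, 0, 0]],
    [0, [0, 0, 0], [0, 0, 0]]
  ]
}}

```text
clock: 2.7
eef_pos: [0.5306, -0.1727, 0.1696]
eef_rot: [0.001, 0.756, 0.654, -0.0]
ft_force: [0.2, 0.9, -0.7]
finger_gap: 0.0857
gripper_force: 0.0
```

```bash
python3 - <<'E'
from h import *
import pickle
c=snap('wrist'); pickle.dump(c,open('c2.pkl','wb'))
im=cv2.resize(c['image'][:,:,::-1],(800,600),interpolation=cv2.INTER_CUBIC)
o=get_obs();print(o['clock'],o['eef_pos'],o['eef_rot'])
for X in ([.532,-.174,.104],[.532,-.174,.056],[.524,-.231,.09]): print(np.array(w2px(c,X))/.64)
cv2.imwrite('pics/w2.png',im)
E
```

```text
2.75 [ 0.5301397  -0.1706238   0.16973863] [-2.84220243e-05  7.56160222e-01  6.54386506e-01 -1.31942022e-04]
[410.00135874 333.5578519 ]
[409.21258541 301.10033655]
[410.04396668 425.39995876]
```

View pics/w2.png

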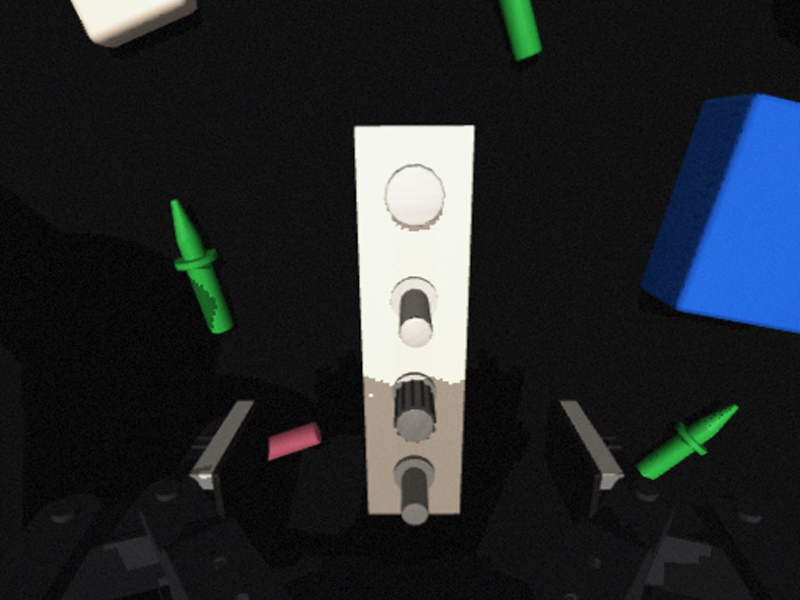

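Wrist view: the drift's handle top is at (416,332) and its collar at (414,297). The bolt head top is at (416,426) and the stub at (414,195). The closing axis is square to the rack.

```bash
python3 - <<'E'
from h import *
import pickle
c=pickle.load(open('c2.pkl','rb'))
for n,u,v,z in [('dtop',416,332,.104),('dcol',414,299,.056),('bolt',416,426,.09),('stub',414,192,.07),('punch',416,513,.09)]: print(n,px2w(c,u*.64,v*.64,z))
p,R=plan([.534,-.174,.104],None,10)
E
```

```text
dtop [ 0.53483406 -0.17363674  0.104     ]
dcol [ 0.53478767 -0.17317502  0.056     ]
bolt [ 0.52704496 -0.23181497  0.09      ]
stub [ 0.54279253 -0.11449707  0.07      ]
punch [ 0.51924418 -0.28804441  0.09      ]
[[0, [-0.3, 0.4, 6.6], [-0.0, 0.0, 0.0]], [0, [-0.3, 0.4, 6.6], [-0.0, 0.0, 0.0]], [0, [-0.3, 0.4, 6.6], [-0.0, 0.0, 0.0]], [0, [-0.3, 0.4, 6.6], [-0.0, 0.0, 0.0]], [0, [-0.3, 0.5, 6.6], [-0.0, 0.0, 0.0]], [0, [-0.3, 0.4, 6.5], [-0.0, 0.0, 0.0]], [0, [-0.2, 0.5, 6.6], [-0.0, 0.0, 0.0]], [0, [-0.3, 0.4, 6.5], [-0.0, 0.0, 0.0]], [0, [-0.2, 0.5, 6.6], [-0.0, 0.0, 0.0]], [0, [-0.3, 0.4, 6.5], [-0.0, 0.0, 0.0]]]
```

Call:
{"name": "arm_command", "arguments": {
  "steps": [
    [0.2, [0, 1, 11], [0, 0, 0]],
    [0.3, [0, 1, 11], [0, 0, 0]],
    [0.4, [0, 1, 11], [0, 0, 0]],
    [0.4, [-1, 1, 11], [0, 0, 0]],
    [0.4, [0, 0, 11], [0, 0, 0]],
    [0.4, [0, 0, 11], [0, 0, 0]],
    [0.4, [0, 0, 11], [0, 0, 0]],
    [0.4, [0, 0, 11], [0, 0, 0]],
    [0.4, [0, 0, 9], [0, 0, 0]],
    [0.4, [0, 0, 7], [0, 0, 0]]
  ],
  "squeeze": 60
}}

```text
clock: 3.58
eef_pos: [0.5336, -0.1698, 0.065]
eef_rot: [-0.0, 0.755, 0.655, -0.0]
ft_force: [0.0, -0.2, 0.9]
finger_gap: 0.0514
gripper_force: 0.0
```

Call:
{"name": "arm_command", "arguments": {
  "steps": [
    [1, [0, 0, 0], [0, 0, 0]],
    [1, [0, 0, 0], [0, 0, 0]],
    [1, [0, 0, 0], [0, 0, 0]],
    [1, [0, 0, 0], [0, 0, 0]],
    [1, [0, 0, 0], [0, 0, 0]],
    [1, [0, 0, 0], [0, 0, 0]],
    [1, [0, 0, 0], [0, 0, 0]],
    [1, [0, 0, 0], [0, 0, 0]],
    [1, [0, 0, 0], [0, 0, 0]],
    [1, [0, 0, 0], [0, 0, 0]]
  ]
}}

```text
clock: 4.42
eef_pos: [0.5341, -0.1701, 0.0667]
eef_rot: [0.0, 0.755, 0.655, 0.0]
ft_force: [-0.3, 0.0, 6.7]
finger_gap: 0.0149
gripper_force: 58.5
```

```bash
python3 - <<'E'
from h import *
for i in range(6):
    o=get_obs();print(o['clock'],o['eef_pos'].round(4),o['eef_rot'].round(4),o['finger_gap'].round(4),o['ft_force'].round(1))
E
```

```text
Traceback (most recent call last):
AttributeError: 'float' object has no attribute 'round'
```

Call:
{"name": "arm_command", "arguments": {
  "steps": [
    [1, [0, 0, -4], [0, 0, 0]],
    [1, [0, 0, -8], [0, 0, 0]],
    [1, [0, 0, -12], [0, 0, 0]],
    [1, [0, 0, -12], [0, 0, 0]],
    [1, [0, 0, -12], [0, 0, 0]],
    [1, [0, 0, -12], [0, 0, 0]],
    [1, [20, -4, 0], [0, 0, 0]],
    [1, [24, -6, 0], [0, 0, 0]],
    [1, [24, -6, 0], [0, 0, 0]],
    [1, [24, -6, 0], [0, 0, 0]]
  ]
}}

```text
clock: 5.25
eef_pos: [0.5248, -0.075, 0.127]
eef_rot: [0.0, 0.756, 0.655, 0.0]
ft_force: [0.9, -0.0, -1.6]
finger_gap: 0.0149
gripper_force: 58.5
```

Call:
{"name": "arm_command", "arguments": {
  "steps": [
    [1, [24, -6, 0], [0, 0, 0]],
    [1, [24, -6, 0], [0, 0, 0]],
    [1, [24, -6, 0], [0, 0, 0]],
    [1, [24, -6, 0], [0, 0, 0]],
    [1, [24, -6, 0], [0, 0, 0]],
    [1, [24, -6, 0], [0, 0, 0]],
    [1, [16, -3, 0], [0, 0, 0]],
    [1, [8, 0, 0], [0, 0, 0]],
    [1, [0, 0, 0], [0, 0, 0]],
    [1, [0, 0, 0], [0, 0, 0]]
  ]
}}

```text
clock: 6.08
eef_pos: [0.5103, 0.0957, 0.1266]
eef_rot: [0.0, 0.755, 0.656, 0.0]
ft_force: [-0.5, -0.5, -1.1]
finger_gap: 0.0141
gripper_force: 58.5
```

```bash
python3 - <<'E'
from h import *
import pickle
c=snap('wrist'); pickle.dump(c,open('c3.pkl','wb'))
o=get_obs();print(o['clock'],o['eef_pos'],o['eef_rot'],o['ft_force'],o['qpos'])
p=o['eef_pos']
for X in ([.5087,.092,.0445],[.5118,.0931,.09],[.5118,.0931,.0445]): print(np.array(w2px(c,X)))
im=cv2.resize(c['image'][100:290,140:390,::-1],None,fx=3,fy=3,interpolation=cv2.INTER_CUBIC); cv2.imwrite('pics/w3.png',im)
E
```

```text
6.1333 [0.51030472 0.0952988  0.12645476] [1.45319480e-04 7.55348705e-01 6.55323060e-01 6.17745633e-06] [ 0.06534853 -0.33594686 -1.9734122 ] [ 6.97064883e-02  4.82473221e-01  1.72577031e+00 -2.79822468e-04
  9.33164558e-01  2.11448877e-01]
[258.82488855 209.06484921]
[263.29905481 232.69802097]
[262.61063143 207.21006585]
```

View pics/w3.png

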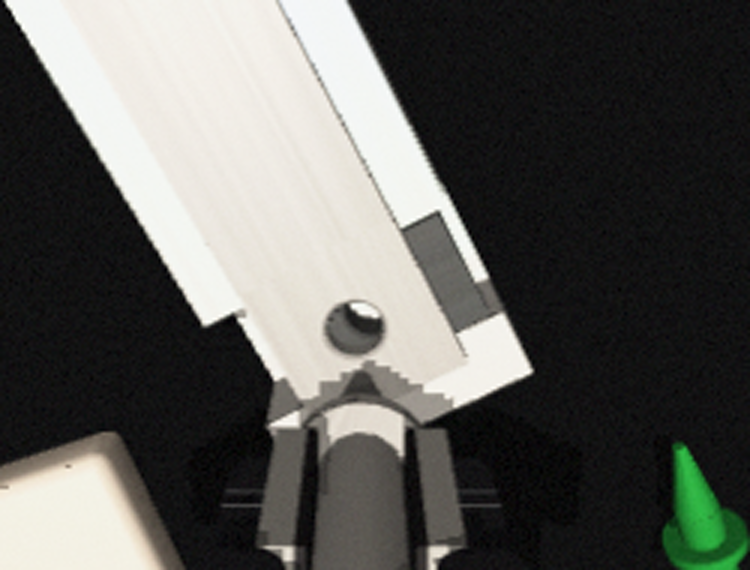

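The hole is at crop (355,327), as predicted; the drift tip is at (361,368). I compute the tip's position.

```bash
python3 - <<'E'
from h import *
import pickle
c=pickle.load(open('c3.pkl','rb'))
g=lambda u,v:(140+u/3-.33,100+v/3-.33)
h=px2w(c,*g(355,327),.0445); print('hole',h)
for z in (.074,.076,.078): print('tip',px2w(c,*g(361,370),z))
print('collar',px2w(c,*g(361,420),.112))
E
```

```text
hole [0.50811963 0.09241196 0.0445    ]
tip [0.50971964 0.09306581 0.074     ]
tip [0.50983938 0.09393093 0.076     ]
tip [0.50995912 0.09479606 0.078     ]
collar [0.51056822 0.09947813 0.112     ]
```

```bash
python3 - <<'E'
from h import *
import pickle
c=pickle.load(open('c3.pkl','rb'))
g=lambda u,v:(140+u/3-.33,100+v/3-.33)
hole=px2w(c,*g(355,327),.0445)
piv=np.array([.4646,.2125,0])
y=piv-hole; y[2]=0; print(np.linalg.norm(y)); y/=np.linalg.norm(y); x=np.array([y[1],-y[0],0]); print('x',x,'y',y)
for u,v,z in [(440,211,.036),(463,258,.036),(480,293,.036),(402,230,.0445),(458,332,.0445),(497,312,.036),(447,192,.036)]:
    d=px2w(c,u and g(u,v)[0],g(u,v)[1],z)-hole; print((u,v),(d@x*1e3).round(1),(d@y*1e3).round(1))
E
```

```text
0.12773056427676452
x [0.94016687 0.34071433 0.        ] y [-0.34071433  0.94016687  0.        ]
(440, 211) 32.6 14.9
(463, 258) 32.3 0.9
(480, 293) 32.0 -9.9
(402, 230) 22.4 17.2
(458, 332) 22.7 -13.7
(497, 312) 33.7 -16.8
(447, 192) 36.4 18.5
```

Call:
{"name": "arm_command", "arguments": {
  "steps": [
    [1, [0, 0.5, 5], [0, 0, 0]],
    [1, [0.5, 0.5, 6], [0, 0, 0]],
    [1, [0, 0.5, 5], [0, 0, 0]],
    [1, [0, 0, 4], [0, 0, 0]],
    [1, [0, 0, 3], [0, 0, 0]],
    [1, [0, 0, 2], [0, 0, 0]],
    [1, [0, 0, 1], [0, 0, 0]],
    [1, [0, 0, 1], [0, 0, 0]],
    [1, [0, 0, 1], [0, 0, 0]],
    [1, [0, 0, 1], [0, 0, 0]]
  ]
}}

```text
clock: 6.97
eef_pos: [0.5118, 0.0963, 0.0974]
eef_rot: [0.0, 0.755, 0.655, 0.0]
ft_force: [0.1, 0.3, -0.7]
finger_gap: 0.0143
gripper_force: 58.5
```

Call:
{"name": "arm_command", "arguments": {
  "steps": [
    [1, [0, 0, 1], [0, 0, 0]],
    [1, [0, 0, 1], [0, 0, 0]],
    [1, [0, 0, 1], [0, 0, 0]],
    [1, [0, 0, 1], [0, 0, 0]],
    [1, [0, 0, 1], [0, 0, 0]],
    [1, [0, 0, 1], [0, 0, 0]],
    [1, [0, 0, 1], [0, 0, 0]],
    [1, [0, 0, 1], [0, 0, 0]],
    [1, [0, 0, 1], [0, 0, 0]],
    [1, [0, 0, 0], [0, 0, 0]]
  ]
}}

```text
clock: 7.8
eef_pos: [0.5116, 0.0963, 0.0881]
eef_rot: [-0.0, 0.755, 0.655, -0.0]
ft_force: [0.3, 1.1, -1.8]
finger_gap: 0.0147
gripper_force: 58.5
```

Call:
{"name": "arm_command", "arguments": {
  "steps": [
    [1, [0, 0, 0.7], [0, 0, 0]],
    [1, [0, 0, 0.7], [0, 0, 0]],
    [1, [0, 0, 0.7], [0, 0, 0]],
    [1, [0, 0, 0.7], [0, 0, 0]],
    [1, [0, 0, 0.7], [0, 0, 0]],
    [1, [0, 0, 0.7], [0, 0, 0]],
    [1, [0, 0, 0], [0, 0, 0]],
    [1, [0, 0, 0], [0, 0, 0]],
    [1, [0, 0, 0], [0, 0, 0]],
    [1, [0, 0, 0], [0, 0, 0]]
  ]
}}

```text
clock: 8.63
eef_pos: [0.5117, 0.0963, 0.0841]
eef_rot: [0.0, 0.755, 0.655, 0.0]
ft_force: [0.4, 0.4, -1.7]
finger_gap: 0.0144
gripper_force: 58.5
```

Call:
{"name": "arm_command", "arguments": {
  "steps": [
    [1, [0.1, 0.2, 0.7], [0, 0, 0]],
    [1, [0.1, 0.2, 0.7], [0, 0, 0]],
    [1, [0.1, 0.2, 0.7], [0, 0, 0]],
    [1, [0.1, 0.2, 0.7], [0, 0, 0]],
    [1, [0.1, 0.2, 0.7], [0, 0, 0]],
    [1, [0.1, 0.2, 0.7], [0, 0, 0]],
    [1, [0.1, 0.2, 0.7], [0, 0, 0]],
    [1, [0.1, 0.2, 0.7], [0, 0, 0]],
    [1, [0, 0, 0], [0, 0, 0]],
    [1, [0, 0, 0], [0, 0, 0]]
  ]
}}

```text
clock: 9.47
eef_pos: [0.5126, 0.0967, 0.0782]
eef_rot: [-0.0, 0.755, 0.655, -0.001]
ft_force: [-4.6, -1.8, 0.9]
finger_gap: 0.0145
gripper_force: 58.7
```

Call:
{"name": "arm_command", "arguments": {
  "steps": [
    [1, [0.1, 0.1, 0.7], [0, 0, 0]],
    [1, [0, 0.1, 0.7], [0, 0, 0]],
    [1, [0.1, 0.1, 0.7], [0, 0, 0]],
    [1, [0, 0.1, 0.7], [0, 0, 0]],
    [1, [0.1, 0.1, 0.7], [0, 0, 0]],
    [1, [0, 0.1, 0.7], [0, 0, 0]],
    [1, [0.1, 0.1, 0.7], [0, 0, 0]],
    [1, [0, 0, 0.7], [0, 0, 0]],
    [1, [0, 0, 0], [0, 0, 0]],
    [1, [0, 0, 0], [0, 0, 0]]
  ]
}}

```text
clock: 10.3
eef_pos: [0.5135, 0.0971, 0.0727]
eef_rot: [-0.0, 0.755, 0.655, -0.0]
ft_force: [-5.0, -2.0, 1.3]
finger_gap: 0.0147
gripper_force: 58.8
```

Call:
{"name": "arm_command", "arguments": {
  "steps": [
    [1, [0, 0, 0.7], [0, 0, 0]],
    [1, [0, 0, 0.7], [0, 0, 0]],
    [1, [0, 0, 0.7], [0, 0, 0]],
    [1, [0, 0, 0.7], [0, 0, 0]],
    [1, [0, 0, 0.7], [0, 0, 0]],
    [1, [0, 0, 0.7], [0, 0, 0]],
    [1, [0, 0, 0.7], [0, 0, 0]],
    [1, [0, 0, 0.7], [0, 0, 0]],
    [1, [0, 0, 0], [0, 0, 0]],
    [1, [0, 0, 0], [0, 0, 0]]
  ]
}}

```text
clock: 11.13
eef_pos: [0.5135, 0.0971, 0.067]
eef_rot: [-0.0, 0.755, 0.655, -0.001]
ft_force: [-5.2, -1.5, -1.6]
finger_gap: 0.0149
gripper_force: 58.7
```

Call:
{"name": "arm_command", "arguments": {
  "steps": [
    [1, [0, 0, 0.5], [0, 0, 0]],
    [1, [0, 0, 0.5], [0, 0, 0]],
    [1, [0, 0, 0.5], [0, 0, 0]],
    [1, [0, 0, 0.5], [0, 0, 0]],
    [1, [0, 0, 0.5], [0, 0, 0]],
    [1, [0, 0, 0.5], [0, 0, 0]],
    [1, [0, 0, 0.5], [0, 0, 0]],
    [1, [0, 0, 0.5], [0, 0, 0]],
    [1, [0, 0, 0], [0, 0, 0]],
    [1, [0, 0, 0], [0, 0, 0]]
  ]
}}

```text
clock: 11.97
eef_pos: [0.5136, 0.0971, 0.0631]
eef_rot: [-0.0, 0.755, 0.655, -0.0]
ft_force: [-4.3, -1.1, -0.2]
finger_gap: 0.0146
gripper_force: 58.7
```

Call:
{"name": "arm_command", "arguments": {
  "steps": [
    [1, [0, 0, 0.4], [0, 0, 0]],
    [1, [0, 0, 0.4], [0, 0, 0]],
    [1, [0, 0, 0.4], [0, 0, 0]],
    [1, [0, 0, 0.4], [0, 0, 0]],
    [1, [0, 0, 0.4], [0, 0, 0]],
    [1, [0, 0, 0.4], [0, 0, 0]],
    [1, [0, 0, 0.4], [0, 0, 0]],
    [1, [0, 0, 0.4], [0, 0, 0]],
    [1, [0, 0, 0], [0, 0, 0]],
    [1, [0, 0, 0], [0, 0, 0]]
  ]
}}

```text
clock: 12.8
eef_pos: [0.5136, 0.0971, 0.0599]
eef_rot: [-0.0, 0.755, 0.655, -0.0]
ft_force: [-5.4, -1.2, 0.2]
finger_gap: 0.0144
gripper_force: 58.7
```

Call:
{"name": "arm_command", "arguments": {
  "steps": [
    [1, [0, 0, 0.3], [0, 0, 0]],
    [1, [0, 0, 0.3], [0, 0, 0]],
    [1, [0, 0, 0.3], [0, 0, 0]],
    [1, [0, 0, 0.2], [0, 0, 0]],
    [1, [0, 0, 0.2], [0, 0, 0]],
    [1, [0, 0, 0.2], [0, 0, 0]],
    [1, [0, 0, 0], [0, 0, 0]],
    [1, [0, 0, 0], [0, 0, 0]],
    [1, [0, 0, 0], [0, 0, 0]],
    [1, [0, 0, 0], [0, 0, 0]]
  ]
}}

```text
clock: 13.63
eef_pos: [0.5141, 0.0972, 0.0591]
eef_rot: [0.0, 0.755, 0.655, 0.0]
ft_force: [-6.4, -0.3, 13.1]
finger_gap: 0.0149
gripper_force: 60.1
```

Fz 13 N at the expected height, so the collar is home. I lift the drift straight out and go back to the rack.

Call:
{"name": "arm_command", "arguments": {
  "steps": [
    [1, [0, 0, -1], [0, 0, 0]],
    [1, [0, 0, -2], [0, 0, 0]],
    [1, [0, 0, -4], [0, 0, 0]],
    [1, [0, 0, -6], [0, 0, 0]],
    [1, [0, 0, -8], [0, 0, 0]],
    [1, [0, 0, -10], [0, 0, 0]],
    [1, [0, 0, -10], [0, 0, 0]],
    [1, [0, 0, -10], [0, 0, 0]],
    [1, [0, 0, -10], [0, 0, 0]],
    [1, [0, 0, -7], [0, 0, 0]]
  ]
}}

```text
clock: 14.47
eef_pos: [0.5146, 0.0972, 0.1282]
eef_rot: [0.0, 0.755, 0.655, 0.001]
ft_force: [-0.2, -0.1, -0.9]
finger_gap: 0.0148
gripper_force: 58.5
```

Call:
{"name": "arm_command", "arguments": {
  "steps": [
    [1, [-16, 4, 0], [0, 0, 0]],
    [1, [-28, 6, 0], [0, 0, 0]],
    [1, [-28, 6, 0], [0, 0, 0]],
    [1, [-28, 6, 0], [0, 0, 0]],
    [1, [-28, 6, 0], [0, 0, 0]],
    [1, [-28, 6, 0], [0, 0, 0]],
    [1, [-28, 6, 0], [0, 0, 0]],
    [1, [-28, 6, 0], [0, 0, 0]],
    [1, [-28, 6, 0], [0, 0, 0]],
    [1, [-16, 4, 0], [0, 0, 0]]
  ]
}}

```text
clock: 15.3
eef_pos: [0.5337, -0.167, 0.1271]
eef_rot: [0.001, 0.756, 0.655, 0.0]
ft_force: [0.1, -0.2, -1.4]
finger_gap: 0.0144
gripper_force: 58.5
```

Call:
{"name": "arm_command", "arguments": {
  "steps": [
    [1, [-5.7, 1.2, 0], [0, 0, 0]],
    [1, [0, 0, 0], [0, 0, 0]],
    [1, [0, 0, 0], [0, 0, 0]],
    [1, [0, 0, 5], [0, 0, 0]],
    [1, [0, 0, 5], [0, 0, 0]],
    [1, [0, 0, 5], [0, 0, 0]],
    [1, [0, 0, 0], [0, 0, 0]],
    [1, [0, 0, 0], [0, 0, 0]],
    [1, [0, 0, 0], [0, 0, 0]],
    [1, [0, 0, 0], [0, 0, 0]]
  ]
}}

```text
clock: 16.13
eef_pos: [0.534, -0.17, 0.1117]
eef_rot: [0.0, 0.755, 0.655, 0.0]
ft_force: [-0.2, -0.6, -0.8]
finger_gap: 0.0147
gripper_force: 58.5
```

```bash
python3 - <<'E'
from h import *
import pickle
c=snap('wrist'); pickle.dump(c,open('c4.pkl','wb'))
o=get_obs();print(o['clock'],o['eef_pos'],o['eef_rot'],o['ft_force'])
im=cv2.resize(c['image'][90:290,140:390,::-1],None,fx=3,fy=3,interpolation=cv2.INTER_CUBIC); cv2.imwrite('pics/w4.png',im)
for X in ([.5348,-.173,.052],[.5348,-.173,.0615]): print((np.array(w2px(c,X))-[140,90])*3)
E
```

```text
16.1833 [ 0.53398333 -0.17000635  0.11174991] [1.32849454e-04 7.55280762e-01 6.55401365e-01 6.49609484e-05] [ 0.13611649 -0.45234405 -1.32658483]
[366.38876348 387.39688908]
[366.72308115 403.89512573]
```

View pics/w4.png

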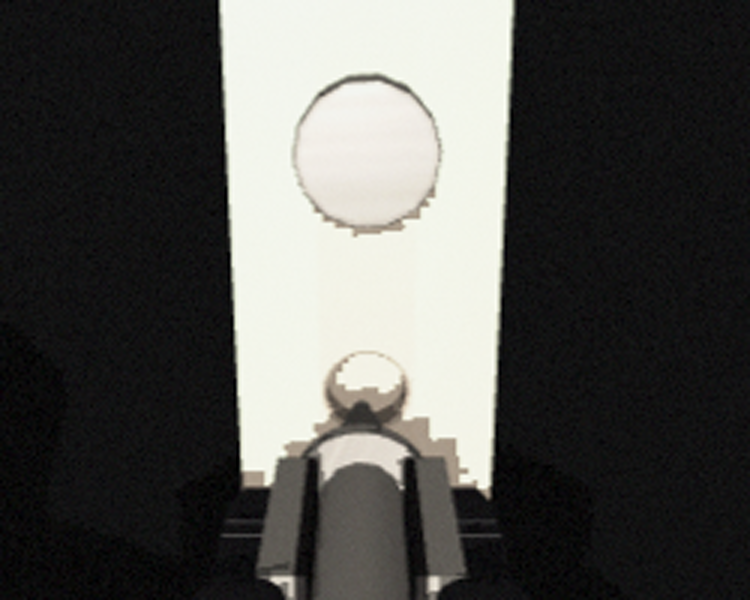

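The tip at (362,410) stands over the rack's empty hole at (366,390), so I lower the drift.

Call:
{"name": "arm_command", "arguments": {
  "steps": [
    [1, [0, 0.7, 4], [0, 0, 0]],
    [1, [0, 0, 6], [0, 0, 0]],
    [1, [0, 0, 6], [0, 0, 0]],
    [1, [0, 0, 6], [0, 0, 0]],
    [1, [0, 0, 6], [0, 0, 0]],
    [1, [0, 0, 6], [0, 0, 0]],
    [1, [0, 0, 5], [0, 0, 0]],
    [1, [0, 0, 2], [0, 0, 0]],
    [1, [0, 0, 1], [0, 0, 0]],
    [1, [0, 0, 1], [0, 0, 0]]
  ]
}}

```text
clock: 17.02
eef_pos: [0.5346, -0.1701, 0.0685]
eef_rot: [0.0, 0.755, 0.655, 0.0]
ft_force: [-0.6, 0.1, -1.0]
finger_gap: 0.0143
gripper_force: 58.6
```

Call:
{"name": "arm_command", "arguments": {
  "steps": [
    [1, [0, 0, 0.5], [0, 0, 0]],
    [1, [0, 0, 0.5], [0, 0, 0]],
    [1, [0, 0, 0], [0, 0, 0]],
    [0.8, [0, 0, 0], [0, 0, 0]],
    [0.6, [0, 0, 0], [0, 0, 0]],
    [0.4, [0, 0, 0], [0, 0, 0]],
    [0.4, [0, 0, 0], [0, 0, 0]],
    [0.4, [0, 0, 0], [0, 0, 0]],
    [0.4, [0, 0, 0], [0, 0, 0]],
    [0.4, [0, 0, 0], [0, 0, 0]]
  ]
}}

```text
clock: 17.85
eef_pos: [0.5345, -0.1701, 0.0676]
eef_rot: [-0.0, 0.755, 0.655, -0.0]
ft_force: [-0.7, 0.8, -0.5]
finger_gap: 0.0515
gripper_force: 0.0
```

Call:
{"name": "arm_command", "arguments": {
  "steps": [
    [0.4, [0, 0, -6], [0, 0, 0]],
    [0.4, [0, 0, -12], [0, 0, 0]],
    [0.4, [0, 0, -14], [0, 0, 0]],
    [0.4, [0, 0, -14], [0, 0, 0]],
    [0.4, [0, 0, -12], [0, 0, 0]],
    [0.4, [-10, 0, 0], [0, 0, 0]],
    [0.4, [-20, 0.6, 0], [0, 0, 0]],
    [0.4, [-20, 0, 0], [0, 0, 0]],
    [0.4, [-11, 0, 0], [0, 0, 0]],
    [0.4, [0, 0, 5], [0, 0, 0]]
  ]
}}

```text
clock: 18.68
eef_pos: [0.5266, -0.2331, 0.121]
eef_rot: [0.001, 0.756, 0.655, 0.0]
ft_force: [0.2, 0.0, 0.8]
finger_gap: 0.0515
gripper_force: 0.0
```

```bash
python3 - <<'E'
from h import *
import pickle
c=snap('wrist'); pickle.dump(c,open('c5.pkl','wb'))
t=snap('top'); pickle.dump(t,open('t5.pkl','wb'))
o=get_obs();print(o['clock'],o['eef_pos'],o['ft_force'])
im=cv2.resize(c['image'][:,:,::-1],(800,600),interpolation=cv2.INTER_CUBIC); cv2.imwrite('pics/w5.png',im)
for X in ([.5348,-.173,.104],[.527,-.2318,.09]): print(np.array(w2px(c,X))/.64)
E
```

```text
18.7833 [ 0.52588916 -0.2305034   0.11960545] [0.74509085 0.15099132 1.07876203]
[405.47059969 213.10453051]
[407.35516952 361.03724815]
```

View pics/w5.png

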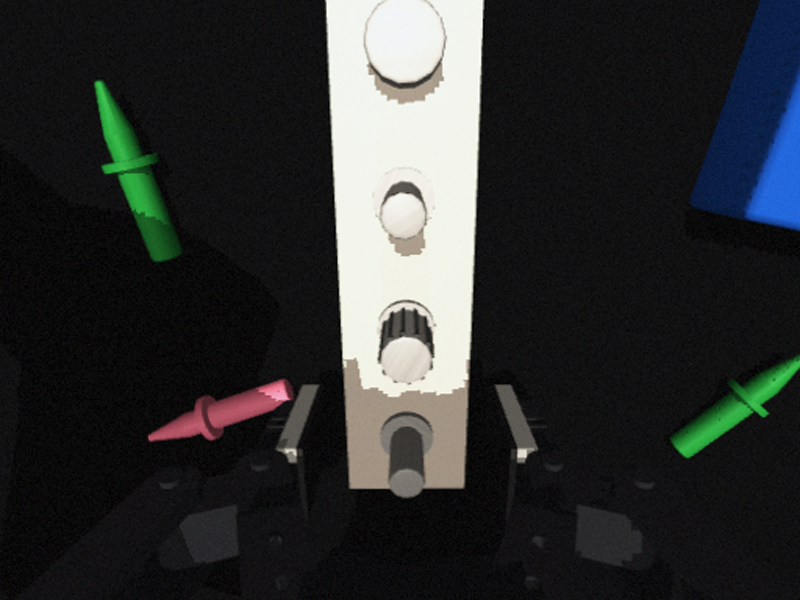

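The drift hangs upright back in its place at (403,214). The bolt head top at (406,361) is centred between the fingers, so I go down and grip it.

Call:
{"name": "arm_command", "arguments": {
  "steps": [
    [0.4, [0, 0, 7], [0, 0, 0]],
    [0.4, [0, 0, 9], [0, 0, 0]],
    [0.4, [0, 0, 9], [0, 0, 0]],
    [0.4, [0, 0, 9], [0, 0, 0]],
    [0.4, [0, 0, 9], [0, 0, 0]],
    [0.4, [0, 0, 8], [0, 0, 0]],
    [0.4, [0, 0, 5], [0, 0, 0]],
    [0.4, [0, 0, 2], [0, 0, 0]],
    [1, [0, 0, 0], [0, 0, 0]],
    [1, [0, 0, 0], [0, 0, 0]]
  ],
  "squeeze": 60
}}

```text
clock: 19.62
eef_pos: [0.5267, -0.2307, 0.0627]
eef_rot: [0.0, 0.755, 0.655, 0.0]
ft_force: [-0.0, 0.3, -0.3]
finger_gap: 0.0279
gripper_force: 0.0
```

Call:
{"name": "arm_command", "arguments": {
  "steps": [
    [1, [0, 0, 0], [0, 0, 0]],
    [1, [0, 0, 0], [0, 0, 0]],
    [1, [0, 0, 0], [0, 0, 0]],
    [1, [0, 0, 0], [0, 0, 0]],
    [1, [0, 0, 0], [0, 0, 0]],
    [1, [0, 0, 0], [0, 0, 0]],
    [1, [0, 0, -2], [0, 0, 0]],
    [1, [0, 0, -8], [0, 0, 0]],
    [1, [0, 0, -10], [0, 0, 0]],
    [1, [0, 0, -10], [0, 0, 0]]
  ]
}}

```text
clock: 20.45
eef_pos: [0.5265, -0.2306, 0.0936]
eef_rot: [-0.0, 0.755, 0.655, -0.0]
ft_force: [0.6, 0.0, -0.8]
finger_gap: 0.0194
gripper_force: 58.6
```

Call:
{"name": "arm_command", "arguments": {
  "steps": [
    [1, [0, 0, -12], [0, 0, 0]],
    [1, [0, 0, -13], [0, 0, 0]],
    [1, [0, 0, -13], [0, 0, 0]],
    [1, [0, 0, -13], [0, 0, 0]],
    [1, [0, 0, -11], [0, 0, 0]],
    [1, [12, -2, 0], [0, 0, 0]],
    [1, [25, -5, 0], [0, 0, 0]],
    [1, [25, -5, 0], [0, 0, 0]],
    [1, [25, -5, 0], [0, 0, 0]],
    [1, [25, -5, 0], [0, 0, 0]]
  ]
}}

```text
clock: 21.28
eef_pos: [0.5199, -0.1149, 0.1546]
eef_rot: [-0.0, 0.755, 0.655, -0.0]
ft_force: [0.6, -0.2, -0.6]
finger_gap: 0.0194
gripper_force: 58.7
```

Call:
{"name": "arm_command", "arguments": {
  "steps": [
    [1, [28, -5, 0], [0, 0, 0]],
    [1, [28, -5, 0], [0, 0, 0]],
    [1, [28, -5, 0], [0, 0, 0]],
    [1, [28, -5, 0], [0, 0, 0]],
    [1, [28, -5, 0], [0, 0, 0]],
    [1, [28, -5, 0], [0, 0, 0]],
    [1, [25, -5, 4], [0, 0, 0]],
    [1, [15, -2, 8], [0, 0, 0]],
    [1, [0, 0, 8], [0, 0, 0]],
    [1, [0, 0, 0], [0, 0, 0]]
  ]
}}

```text
clock: 22.12
eef_pos: [0.512, 0.0954, 0.1333]
eef_rot: [-0.001, 0.755, 0.656, -0.001]
ft_force: [-1.1, -0.2, -1.7]
finger_gap: 0.019
gripper_force: 58.6
```

```bash
python3 - <<'E'
from h import *
import pickle
c=snap('wrist'); pickle.dump(c,open('c6.pkl','wb'))
o=get_obs();print(o['clock'],o['eef_pos'],o['ft_force'])
im=cv2.resize(c['image'][90:290,140:390,::-1],None,fx=3,fy=3,interpolation=cv2.INTER_CUBIC); cv2.imwrite('pics/w6.png',im)
for X in ([.5135,.0938,.0445],[.5137,.094,.097]): print((np.array(w2px(c,X))-[140,90])*3)
E
```

```text
22.1667 [0.51236218 0.09466207 0.13395717] [ 0.75356896 -1.44523048 -1.24779865]
[368.12275345 338.78470354]
[370.76542619 423.12081309]
```

View pics/w6.png

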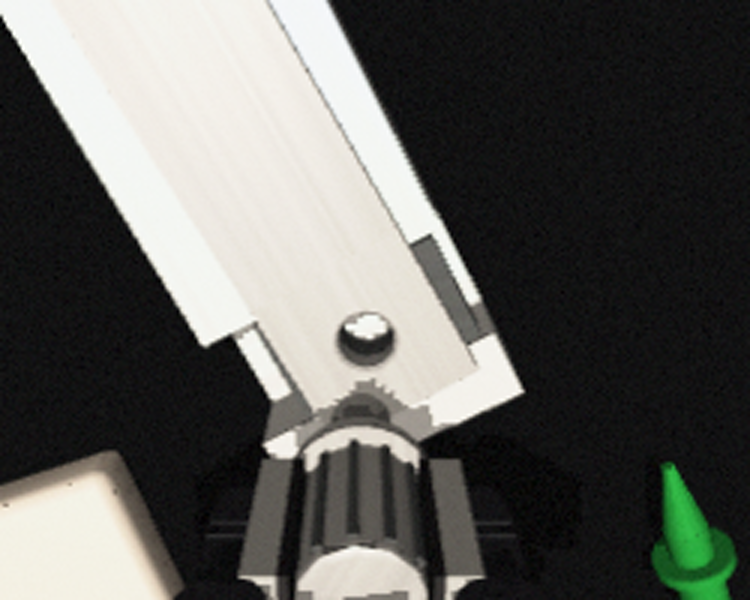

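The strap has swung over: the hole at crop (367,339) now shows light through both holes. The bolt axis is near x=361, so I compute the correction.

```bash
python3 - <<'E'
from h import *
import pickle
c=pickle.load(open('c6.pkl','rb'))
g=lambda u,v:(140+u/3-.33,90+v/3-.33)
tx=np.array([.1428,.9898,0]);ty=np.array([.9898,-.1428,0])
h=px2w(c,*g(367,339),.0445);print('hole',h)
for n,u,v,z,r in [('tipfront',362,394,.094,.0052),('collarfront top',361,427,.127,.013),('collarfront bot',361,420,.123,.013)]:
    p=px2w(c,*g(u,v),z)-r*tx; d=h-p; print(n,p,'move tool x,y mm',(d@tx*1e3).round(1),(d@ty*1e3).round(1))
c3=pickle.load(open('c3.pkl','rb'))
E
```

```text
hole [0.51297978 0.09409194 0.0445    ]
tipfront [0.51170685 0.09465262 0.094     ] move tool x,y mm -0.4 1.3
collarfront top [0.51151804 0.09478999 0.127     ] move tool x,y mm -0.5 1.5
collarfront bot [0.5114436  0.09428759 0.123     ] move tool x,y mm 0.0 1.5
```

Call:
{"name": "arm_command", "arguments": {
  "steps": [
    [1, [0, 0.8, 4], [0, 0, 0]],
    [1, [0, 0.8, 6], [0, 0, 0]],
    [1, [0, 0, 7], [0, 0, 0]],
    [1, [0, 0, 7], [0, 0, 0]],
    [1, [0, 0, 7], [0, 0, 0]],
    [1, [0, 0, 6], [0, 0, 0]],
    [1, [0, 0, 4], [0, 0, 0]],
    [1, [0, 0, 2], [0, 0, 0]],
    [1, [0, 0, 1], [0, 0, 0]],
    [1, [0, 0, 0], [0, 0, 0]]
  ]
}}

```text
clock: 23.0
eef_pos: [0.5148, 0.0943, 0.0905]
eef_rot: [-0.0, 0.755, 0.655, -0.0]
ft_force: [-0.1, -0.3, -0.8]
finger_gap: 0.0191
gripper_force: 58.6
```

Call:
{"name": "arm_command", "arguments": {
  "steps": [
    [1, [0, 0, 0.7], [0, 0, 0]],
    [1, [0, 0, 0.7], [0, 0, 0]],
    [1, [0, 0, 0.7], [0, 0, 0]],
    [1, [0, 0, 0.7], [0, 0, 0]],
    [1, [0, 0, 0.7], [0, 0, 0]],
    [1, [0, 0, 0.7], [0, 0, 0]],
    [1, [0, 0, 0.7], [0, 0, 0]],
    [1, [0, 0, 0.7], [0, 0, 0]],
    [1, [0, 0, 0.7], [0, 0, 0]],
    [1, [0, 0, 0], [0, 0, 0]]
  ]
}}

```text
clock: 23.83
eef_pos: [0.5148, 0.0943, 0.0841]
eef_rot: [-0.0, 0.755, 0.655, -0.0]
ft_force: [0.8, -1.4, -1.3]
finger_gap: 0.0192
gripper_force: 58.6
```

Call:
{"name": "arm_command", "arguments": {
  "steps": [
    [1, [0, 0, 0.7], [0, 0, 0]],
    [1, [0, 0, 0.7], [0, 0, 0]],
    [1, [0, 0, 0.7], [0, 0, 0]],
    [1, [0, 0, 0.7], [0, 0, 0]],
    [1, [0, 0, 0.7], [0, 0, 0]],
    [1, [0, 0, 0.7], [0, 0, 0]],
    [1, [0, 0, 0.7], [0, 0, 0]],
    [1, [0, 0, 0], [0, 0, 0]],
    [1, [0, 0, 0], [0, 0, 0]],
    [1, [0, 0, 0], [0, 0, 0]]
  ]
}}

```text
clock: 24.67
eef_pos: [0.5145, 0.0943, 0.0793]
eef_rot: [-0.0, 0.755, 0.655, -0.0]
ft_force: [-2.3, 0.4, -2.1]
finger_gap: 0.0192
gripper_force: 58.6
```

Call:
{"name": "arm_command", "arguments": {
  "steps": [
    [1, [0, 0, 0.7], [0, 0, 0]],
    [1, [0, 0, 0.7], [0, 0, 0]],
    [1, [0, 0, 0.7], [0, 0, 0]],
    [1, [0, 0, 0.7], [0, 0, 0]],
    [1, [0, 0, 0.7], [0, 0, 0]],
    [1, [0, 0, 0.7], [0, 0, 0]],
    [1, [0, 0, 0], [0, 0, 0]],
    [1, [0, 0, 0], [0, 0, 0]],
    [1, [0, 0, 0], [0, 0, 0]],
    [1, [0, 0, 0], [0, 0, 0]]
  ]
}}

```text
clock: 25.5
eef_pos: [0.5147, 0.0943, 0.0751]
eef_rot: [-0.0, 0.755, 0.655, -0.0]
ft_force: [-4.5, -0.2, -1.9]
finger_gap: 0.0189
gripper_force: 58.6
```

Call:
{"name": "arm_command", "arguments": {
  "steps": [
    [1, [0, -0.3, 0], [0, 0, 0]],
    [1, [0, -0.3, 0], [0, 0, 0]],
    [1, [0, 0, 0.7], [0, 0, 0]],
    [1, [0, 0, 0.7], [0, 0, 0]],
    [1, [0, 0, 0.7], [0, 0, 0]],
    [1, [0, 0, 0.7], [0, 0, 0]],
    [1, [0, 0, 0.7], [0, 0, 0]],
    [1, [0, 0, 0], [0, 0, 0]],
    [1, [0, 0, 0], [0, 0, 0]],
    [1, [0, 0, 0], [0, 0, 0]]
  ]
}}

```text
clock: 26.33
eef_pos: [0.5144, 0.0944, 0.0717]
eef_rot: [0.0, 0.755, 0.655, 0.0]
ft_force: [-1.0, -0.4, -1.6]
finger_gap: 0.0189
gripper_force: 58.8
```

Inside the bar and free. Collar home is at about TCP z 0.055, so 16.5 mm remain.

Call:
{"name": "arm_command", "arguments": {
  "steps": [
    [1, [0, 0, 0.8], [0, 0, 0]],
    [1, [0, 0, 0.8], [0, 0, 0]],
    [1, [0, 0, 0.8], [0, 0, 0]],
    [1, [0, 0, 0.8], [0, 0, 0]],
    [1, [0, 0, 0.8], [0, 0, 0]],
    [1, [0, 0, 0.8], [0, 0, 0]],
    [1, [0, 0, 0.8], [0, 0, 0]],
    [1, [0, 0, 0.8], [0, 0, 0]],
    [1, [0, 0, 0], [0, 0, 0]],
    [1, [0, 0, 0], [0, 0, 0]]
  ]
}}

```text
clock: 27.17
eef_pos: [0.5143, 0.0944, 0.0653]
eef_rot: [-0.0, 0.755, 0.655, -0.0]
ft_force: [0.9, 0.8, 0.3]
finger_gap: 0.0191
gripper_force: 58.8
```

Call:
{"name": "arm_command", "arguments": {
  "steps": [
    [1, [0, 0, 0.8], [0, 0, 0]],
    [1, [0, 0, 0.8], [0, 0, 0]],
    [1, [0, 0, 0.8], [0, 0, 0]],
    [1, [0, 0, 0.8], [0, 0, 0]],
    [1, [0, 0, 0.8], [0, 0, 0]],
    [1, [0, 0, 0.8], [0, 0, 0]],
    [1, [0, 0, 0.8], [0, 0, 0]],
    [1, [0, 0, 0.4], [0, 0, 0]],
    [1, [0, 0, 0], [0, 0, 0]],
    [1, [0, 0, 0], [0, 0, 0]]
  ]
}}

```text
clock: 28.0
eef_pos: [0.5143, 0.0944, 0.0593]
eef_rot: [0.0, 0.755, 0.655, -0.0]
ft_force: [0.8, -0.7, -0.3]
finger_gap: 0.0191
gripper_force: 58.8
```

Call:
{"name": "arm_command", "arguments": {
  "steps": [
    [1, [0, 0, 0.6], [0, 0, 0]],
    [1, [0, 0, 0.6], [0, 0, 0]],
    [1, [0, 0, 0.6], [0, 0, 0]],
    [1, [0, 0, 0.5], [0, 0, 0]],
    [1, [0, 0, 0.4], [0, 0, 0]],
    [1, [0, 0, 0.4], [0, 0, 0]],
    [1, [0, 0, 0.3], [0, 0, 0]],
    [1, [0, 0, 0.2], [0, 0, 0]],
    [1, [0, 0, 0], [0, 0, 0]],
    [1, [0, 0, 0], [0, 0, 0]]
  ]
}}

```text
clock: 28.83
eef_pos: [0.5142, 0.0944, 0.0557]
eef_rot: [-0.0, 0.755, 0.655, -0.0]
ft_force: [-0.2, -0.4, -0.4]
finger_gap: 0.0189
gripper_force: 58.8
```

Call:
{"name": "arm_command", "arguments": {
  "steps": [
    [1, [0, 0, 0.3], [0, 0, 0]],
    [1, [0, 0, 0.3], [0, 0, 0]],
    [1, [0, 0, 0.3], [0, 0, 0]],
    [1, [0, 0, 0.2], [0, 0, 0]],
    [1, [0, 0, 0.1], [0, 0, 0]],
    [1, [0, 0, 0], [0, 0, 0]],
    [1, [0, 0, 0], [0, 0, 0]],
    [1, [0, 0, 0], [0, 0, 0]],
    [1, [0, 0, 0], [0, 0, 0]],
    [1, [0, 0, 0], [0, 0, 0]]
  ]
}}

```text
clock: 29.67
eef_pos: [0.5143, 0.0944, 0.0554]
eef_rot: [0.0, 0.755, 0.655, 0.0]
ft_force: [-5.7, 0.3, 21.5]
finger_gap: 0.0191
gripper_force: 60.9
```

Collar home (Fz 21 N). I ease off, release and retreat.

Call:
{"name": "arm_command", "arguments": {
  "steps": [
    [1, [0, 0, -0.6], [0, 0, 0]],
    [1, [0, 0, 0], [0, 0, 0]],
    [0.8, [0, 0, 0], [0, 0, 0]],
    [0.6, [0, 0, 0], [0, 0, 0]],
    [0.4, [0, 0, 0], [0, 0, 0]],
    [0.4, [0, 0, 0], [0, 0, 0]],
    [0.4, [0, 0, 0], [0, 0, 0]],
    [0.4, [0, 0, -4], [0, 0, 0]],
    [0.4, [0, 0, -8], [0, 0, 0]],
    [0.4, [0, 0, -12], [0, 0, 0]]
  ]
}}

```text
clock: 30.5
eef_pos: [0.5138, 0.0943, 0.0792]
eef_rot: [-0.0, 0.755, 0.655, -0.001]
ft_force: [-0.6, 0.3, 0.4]
finger_gap: 0.0515
gripper_force: 0.0
```

Call:
{"name": "arm_command", "arguments": {
  "steps": [
    [0.4, [0, 0, -14], [0, 0, 0]],
    [0.4, [0, 0, -14], [0, 0, 0]],
    [0.4, [0, 0, -14], [0, 0, 0]],
    [0.4, [0, 0, -14], [0, 0, 0]],
    [0.4, [0, 0, -14], [0, 0, 0]],
    [0.4, [0, 0, -10], [0, 0, 0]],
    [0.4, [0, 0, 0], [0, 0, 0]],
    [0.4, [0, 0, 0], [0, 0, 0]],
    [0.4, [0, 0, 0], [0, 0, 0]],
    [0.4, [0, 0, 0], [0, 0, 0]]
  ]
}}

```text
clock: 31.33
eef_pos: [0.5138, 0.0944, 0.1583]
eef_rot: [-0.0, 0.755, 0.655, -0.001]
ft_force: [0.4, 0.1, -0.5]
finger_gap: 0.0513
gripper_force: 0.0
```

```bash
python3 - <<'E'
from h import *
c=snap('wrist')
cv2.imwrite('pics/w7.png',cv2.resize(c['image'][:,:,::-1],(800,600),interpolation=cv2.INTER_CUBIC))
o=get_obs();print(o['clock'],o['eef_pos'],o['ft_force'])
for X in ([.5138,.094,.0825],[.5138,.094,.0485]): print(np.array(w2px(c,X))/.64)
E
```

```text
31.3833 [0.51383479 0.09434222 0.15832393] [-0.36434019  0.04818189 -0.13941727]
[407.11220531 324.31792983]
[407.01066064 302.16421946]
```

View pics/w7.png

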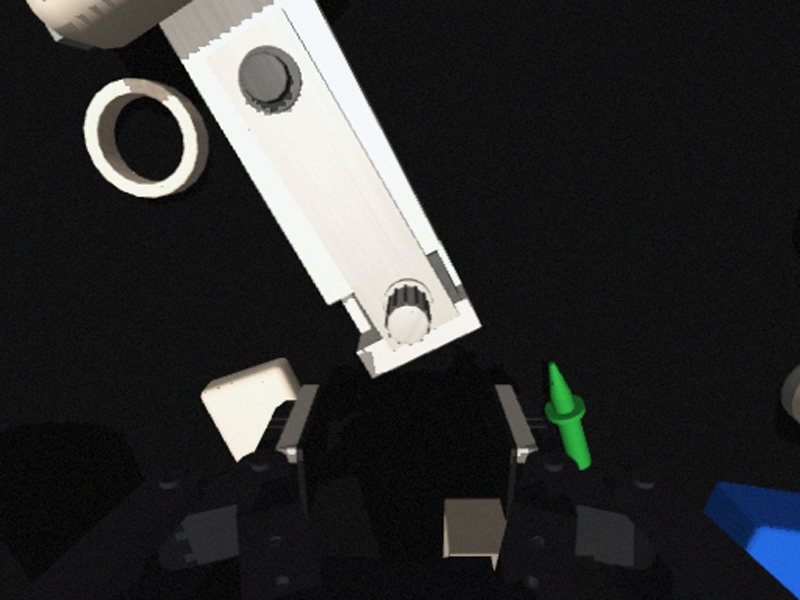

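The bolt stands upright with its collar on the strap, head top at (408,325) where predicted. I hand the job in.

```bash
python3 -c "
from cell import *
print(close_job())"
```

```text
the job is handed in; nothing more can be done
None
```

I handed the job in at about 31 s; no verdict came back. By the last pictures the strap is lined up with the nut bar, the drift hangs back in its own rack place, and the bolt stands upright, released, with its collar on the strap.

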